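# Lock the chopper's lid and hold its dial on top speed

### The arm

A 6-joint arm with a two-finger parallel gripper is mounted at the origin on the work surface. World frame = base frame: x ahead of the robot, y to its left, z up, the work surface at z = 0. Lengths are in mm, angles in rad, forces in N, time in s.
With the tool pointing down it reaches from about 350 to 875 mm from the base axis. Payload 4.2 kg.
Tool frame: the origin (TCP) lies at the very end of the fingers, on their centre line; the grasp point (between the pads) lies 19 mm behind it; z points along the fingers, y is the line along which they close (so a half turn about z gives the same grasp; the last joint's range is limited). The gripper opens to 85 mm and grips with 20 to 120 N. Pads are 22 mm wide; open, the fingers measure 114 mm over their backs; the gripper's body (76 mm by 85 mm) begins 54 mm behind the grasp point. The pads swing forward as they close: fully open they stand 13 mm farther back than shut.
Start: joints at [-0.934, 0.385, 0.008, 0, -1.194, -0.259], TCP at [230.561, -580.896, 231.312] pointing down, gripper open.
Joint ranges: [-3.14, 3.14], [-1.21, 2.06], [-1.07, 1.41], [-3.16, 2.05], [-2.99, -0.16], [-3.1, 3.1]. Speed limits (rad/s): [2.79, 2.79, 3.14, 3.14, 3.14, 3.14].

### API

Orientations are given as a unit quaternion [x, y, z, w].
In Python, from bench import arm, optics gives the robot as it stands. The module is installed in compiled form; this text tells all that it offers.
- The arm moves only by the tool step_arm, never from a script. Its argument "motion" is a list of rows, each an object with "dr": the turn, a rotation vector about the tool's x, y, z in units of 8 degrees (1.0 is 8 degrees), a list of three; "slide": the shift along the tool's x, y, z in mm, a list of three; "jaw": the finger opening in mm, from 0 to 85.4. A call has exactly 8 rows; each row is the pose to reach, as a shift and turn from the pose commanded when the call began, along the tool's axes at that moment; what a row does not reach only later rows make up. A row lasts 1/8 s, in which the tool goes at most 62.5 mm and 10.7 degrees, less where a joint would pass 70% of its speed; a pose out of reach is approached as far as the arm can. A call with a gripper value outside its range is refused whole. The fingers move at their own pace and stop on an object; the grip force is fixed at half the most. Time passes only in rows, so rows that repeat a pose let the fingers close, or fill a call up. It gives the time, the measured TCP pose, the force, the opening and the grip force at its end, in the units of the state.
- arm.read_state(): the state, without advancing time (a new reading comes with each control period).
- optics.get_image(name): name is "scene" or "top" or "wrist"; returns the picture (420x560x3 uint8, blue, green, red); there is no depth.
- optics.camera_info(name): a dict with "camera_matrix" (3x3 intrinsics, pixels), "view" (4x4, takes a point from world to camera coordinates); the wrist camera has in their place "T_tool_cam" (4x4, takes a point from camera to tool coordinates, whose origin is the TCP and whose axes are the flange's). Camera axes: x right, y up, looking along -z (the intrinsics and any distortion apply to the point x, -y, -z); pixel columns grow to the right and rows downward; lengths in mm; the calibration is good to about 2 mm. A picture is of the moment at which its call begins: read the wrist's pose just before it. camera_info takes no time and is no camera call.
- arm.job_done(): hands the job in; it is judged then, once.
The state is a dict: "clock": time; "joints": joint angles; "joint_vel": joint speeds; "joint_efforts": joint torques, N m; "position": TCP position; "ee_rot": TCP orientation; "contact_force": force on the tool from outside, world axes, zero at the start; "wrist_torque": the same for the moment, N m; "gripper_width": finger opening in mm; "grasp_force": force on a finger pad.
Only numpy, scipy, OpenCV 4.12 (cv2) and the standard library are available. Lean on these libraries where they do the work, as an engineer would, in place of code of your own. Each camera call takes 0.05 s, during which the arm holds its last target. There are 200 camera calls.

### The job

The biscuits are in the mini chopper and its lid is on, but not locked. Twist the lid clockwise until it is fully home; leave the dial at off until then. Then turn the spring-return dial clockwise past its first two clicks to the third, top speed, and keep holding it there with the fingers: finish while still holding it against its spring, with the lid locked and the bottles, biscuit packet and mug left as they stand.

Things in the scene. Friction and masses are not known exactly. Their poses are not given: they have to be found in the camera images.
- chopper: White mini food chopper, fixed to the counter. Origin: on the counter (z=0) under the bowl's axis; z up, -x to the control deck, +y to the bowl handle. Base 170x172 mm, 95 high; clear bowl 140 mm wide up to 205; handle out to y=124, with the lid catch up to 222 high. The deck, 150 wide, slopes from 88 mm height at the base to 30 at x=-195, 0.464 rad from level.
- lid_grip (a point): Top centre of the lid's grip bar, on the bowl's axis, 243 mm above the counter. Grey disc lid, 149 mm wide, flat top at 218 mm; the bar across its middle is 90 long, 18 thick and 25 high above the flat top. x runs along the bar to the small lug on the rim (96 mm out), z is up. The lid only turns about this vertical axis, without rising or falling.
- lid (a joint): Angle of the lid, rad: 0 = locked, against its stop: bar (and point x) along the chopper's +y, the lug under the catch on the bowl handle. Grows counter-clockwise seen from above, up to 1.25; starts at 0.55 to 1.1. Stiff, about 0.2 N m; stays where it is left.
- dial_grip (a point): Top centre of the dial's grip bar, on its axis, 32 mm off the deck (chopper frame: x -154, y 0, z 87 mm). Bare-metal skirt 56 mm wide, 7 high; bar 52 long, 13 thick, 24 high over the skirt. z: the axis, square to the deck, leaning 0.464 rad from vertical to the chopper's -x; x: along the bar to its black-line end. At off it points up the slope and 0.675 rad to the left (+y).
- dial (a joint): Angle of the dial, rad, growing clockwise as one looks at the deck: 0 = off (start), clicks at 0.45, 0.90 and 1.35 (third: bar up the slope and 0.675 rad to the right, marked by three strokes), end stop 1.37. When let go it springs back to off from anywhere: 0.08 N m at off, 0.15 at the third; the clicks add or take 0.05 N m between.
- water_a: Bystander: closed water bottle, 64 mm diameter, 200 mm high, standing; origin under its centre, z up.
- water_b: Bystander: a second, equal water bottle.
- biscuits: Bystander: biscuit packet, 65 x 170 x 55 mm high, lying flat; origin under its centre, y along its length.
- mug: Bystander: white mug, 80 mm diameter, 92 mm high, handle at its +y; origin under its centre.

How it is judged (in metres and radians):
On the way, in this order (a step that is already met when the one before it is completed fails the run):
1. the lid is turned home and locked (value of joint lid below 0.07 rad), for 0.2 s.
2. the dial is turned past two clicks to the third (value of joint dial above 1.25 rad and contact force between the fingers and dial above 1 N), for 0.5 s.
At the end, for the whole second after the job is handed in: The lid is locked (within 0.07 rad of its stop) and the dial stands at its third position (within 0.1 rad of 1.35), held there by the fingers (more than 1 N on it) through the last second (all of step 2 and value of joint lid below 0.07 rad); the arm keeps its last pose, push and grip.
It fails at once if the dial was turned on while the lid was not locked (value of joint dial above 0.3 rad and value of joint lid above 0.12 rad).
It fails at once if a bottle, the biscuit packet or the mug was pushed away or tipped (distance of any of water_a, water_b, biscuits, mug from where it was at the start of the episode above 0.03 m or angle between any of water_a, water_b, biscuits, mug's own z axis and vertical above 0.3 rad).
It also fails if it takes over 48 s, if anything falls off the work surface, if the arm or the gripper's body presses on something with over 40 N, if the wrist force passes 120 N, or if a joint passes its speed limit or range.

## Working session

There is one attempt and no reset: what is moved stays moved. The work goes in short steps, Python scripts to look and compute and a tool call to move; the robot and the scene stay as the last step left them, time stands still between calls to the robot, and variables do not carry over. Pictures are saved under pics/ and viewed, at most 10 in all, crops included, and the job is handed in when it is done.

Besides the shell and the picture viewer there is one more tool, called after ">>>" by a JSON object that holds its "op" and its "data". step_arm: Moves the arm, as the interface text tells. Its arguments: {"type":"object","properties":{"motion":{"type":"array","items":{"type":"object","properties":{"dr":{"type":"array","items":{"type":"number"}},"slide":{"type":"array","items":{"type":"number"}},"jaw":{"type":"number"}}}}},"required":["motion"]}

```bash
mkdir -p pics; python3 - <<'E'
from bench import arm, optics
import cv2,numpy as np
np.set_printoptions(precision=4,suppress=True)
print(arm.read_state())
for n in("scene","top"):
    i=optics.get_image(n); cv2.imwrite(f"pics/{n}0.png",i)
for n in("scene","top","wrist"): print(n,optics.camera_info(n))
E
```

```text
{'clock': 0.0, 'joints': array([-0.9344,  0.3856,  0.0066, -0.0005, -1.194 , -0.2586]), 'joint_vel': array([-0.0001, -0.002 , -0.    ,  0.0002,  0.002 , -0.0001]), 'joint_efforts': array([  0.0002, -39.2284,  18.84  ,   4.1862,  -0.0047,   0.    ]), 'position': array([ 230.3397, -580.3665,  230.2079]), 'ee_rot': array([-0.1877,  0.9822,  0.0011, -0.0002]), 'contact_force': array([-0.9407, -0.3529,  0.2091]), 'wrist_torque': array([ 0.0108, -0.0197,  0.0053]), 'grasp_force': 0.0, 'gripper_width': 84.97928294830652}
scene {'camera_matrix': array([[447.5283,   0.    , 278.2596],
       [  0.    , 447.5283, 203.7643],
       [  0.    ,   0.    ,   1.    ]]), 'view': array([[    0.8298,     0.5579,    -0.017 ,  -537.887 ],
       [   -0.3874,     0.5976,     0.702 ,    90.3464],
       [    0.4018,    -0.5759,     0.712 , -1126.76  ],
       [    0.    ,     0.    ,     0.    ,     1.    ]])}
top {'camera_matrix': array([[379.2623,   0.    , 279.2547],
       [  0.    , 379.2623, 206.7021],
       [  0.    ,   0.    ,   1.    ]]), 'view': array([[  -0.113 ,   -0.9936,   -0.0059,  102.6601],
       [   0.971 ,   -0.1117,    0.2112, -628.7079],
       [  -0.2105,    0.0182,    0.9774, -793.4041],
       [   0.    ,    0.    ,    0.    ,    1.    ]])}
wrist {'camera_matrix': array([[300.8007,   0.    , 279.8286],
       [  0.    , 300.8007, 210.9013],
       [  0.    ,   0.    ,   1.    ]]), 'T_tool_cam': array([[  -0.0012,    0.9555,    0.2949,   76.1892],
       [   1.    ,    0.0009,    0.0011,    1.441 ],
       [   0.0008,    0.2949,   -0.9555, -141.2613],
       [   0.    ,    0.    ,    0.    ,    1.    ]])}
```

View pics/top0.png

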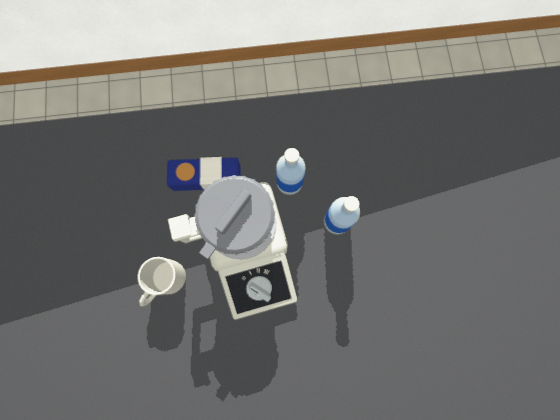

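View pics/scene0.png

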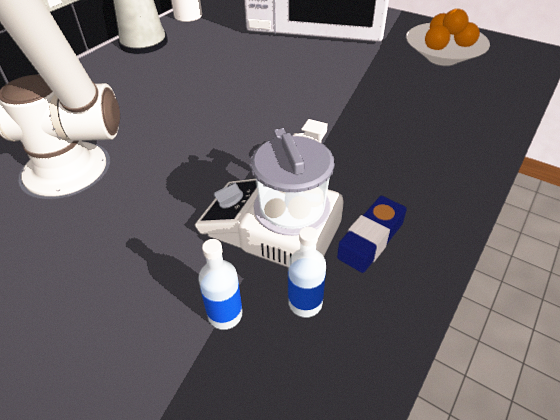

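Top view: lid disc centre ≈(235,218), its lug ≈(208,252), dial ≈(259,289), mug (160,277), bottles (290,175) and (342,215), packet (203,173). The deck faces the robot.

```bash
cat > h.py <<'E'
from bench import arm, optics
import cv2,numpy as np
from scipy.spatial.transform import Rotation as R
np.set_printoptions(precision=3,suppress=True)
def ray(n,uv,T=None):
    c=optics.camera_info(n);K=c["camera_matrix"]
    M=np.linalg.inv(c["view"]) if T is None else T@c["T_tool_cam"]
    uv=np.atleast_2d(uv).astype(float)
    d=np.c_[(uv[:,0]-K[0,2])/K[0,0],-(uv[:,1]-K[1,2])/K[1,1],-np.ones(len(uv))]@M[:3,:3].T
    return M[:3,3],d
def onz(n,uv,z,T=None):
    o,d=ray(n,uv,T); return o+d*((z-o[2])/d[:,2])[:,None]
def toolT():
    s=arm.read_state();T=np.eye(4);T[:3,:3]=R.from_quat(s["ee_rot"]).as_matrix();T[:3,3]=s["position"];return T
E
python3 - <<'E'
from h import *
i=cv2.imread("pics/top0.png")
for p in [(235,218),(215,200),(250,235),(235,210),(208,252),(259,289),(268,295),(240,295),(230,310)]: print(p,i[p[1],p[0]])
b,g,r=[i[...,k].astype(int) for k in range(3)]
m=((b-r>8)&(b>60)&(b<190)&(b-r<45)).astype(np.uint8)*255
m[:,:160]=0;m[:170]=0;m[265:]=0;m[:,278:]=0
m=cv2.morphologyEx(m,cv2.MORPH_OPEN,np.ones((3,3)))
c=max(cv2.findContours(m,0,1)[0],key=cv2.contourArea);print(cv2.fitEllipse(c))
p=onz("top",c[:,0,:],218)[:,:2]
q=p
for _ in range(10):
    A=np.c_[2*q,np.ones(len(q))];s=np.linalg.lstsq(A,(q**2).sum(1),rcond=None)[0];cc=s[:2];rr=np.sqrt(s[2]+cc@cc)
    d=np.abs(np.hypot(*(p-cc).T)-rr);q=p[d<3]
print("lid",cc,rr,len(p),len(q))
far=p[np.argmax(np.hypot(*(p-cc).T))];print("lug",far,np.hypot(*(far-cc)))
w=i[160:330,150:390];cv2.imwrite("pics/crop.png",cv2.resize(w,None,fx=3.3,fy=3.3,interpolation=cv2.INTER_CUBIC))
for n,u,z in[("wa",(290,190),0),("wb",(337,228),0),("bis",(203,175),55),("mug",(158,275),92),("dial",(259,289),62)]:print(n,onz("top",u,z))
E
```

```text
(235, 218) [97 95 93]
(215, 200) [176 173 169]
(250, 235) [176 175 172]
(235, 210) [174 170 169]
(208, 252) [175 172 170]
(259, 289) [137 139 134]
(268, 295) [139 141 135]
(240, 295) [43 41 40]
(230, 310) [114 122 120]Traceback (most recent call last):
  File "<stdin>", line 8, in <module>
ValueError: max() iterable argument is empty
```

```bash
python3 - <<'E'
from h import *
i=cv2.imread("pics/top0.png")
b,g,r=[i[...,k].astype(int) for k in range(3)]
m=((b-r>=2)&(b>70)&(b<200)&(b-r<14)).astype(np.uint8)*255
m[:,:160]=0;m[:165]=0;m[270:]=0;m[:,280:]=0
m=cv2.morphologyEx(m,cv2.MORPH_OPEN,np.ones((3,3)))
c=max(cv2.findContours(m,0,1)[0],key=cv2.contourArea);print(cv2.fitEllipse(c))
p=onz("top",c[:,0,:]+0.,216)[:,:2]
q=p
for _ in range(15):
    A=np.c_[2*q,np.ones(len(q))];s=np.linalg.lstsq(A,(q**2).sum(1),rcond=None)[0];cc=s[:2];rr=np.sqrt(s[2]+cc@cc)
    d=np.abs(np.hypot(*(p-cc).T)-rr);q=p[d<3]
print("lid",cc,rr,len(p),len(q))
far=p[np.argmax(np.hypot(*(p-cc).T))];print("lug",far,np.hypot(*(far-cc)))
w=np.hstack([i[170:330,160:310],cv2.cvtColor(m,8)[170:330,220:300][:, :20]]);w=i[170:330,150:310].copy();cv2.drawContours(w,[c-[150,170]],-1,(0,0,255),1)
cv2.imwrite("pics/crop.png",np.hstack([cv2.resize(x,(400,400),interpolation=cv2.INTER_CUBIC) for x in (i[250:320,210:310],w)]))
for n,u,z in[("wa",(290,190),0),("wb",(337,228),0),("bis",(203,175),55),("mug",(158,275),92),("dial",(259,289),62)]:print(n,onz("top",u,z))
E
```

```text
((231.9646759033203, 217.1527099609375), (76.31654357910156, 86.79621124267578), 52.21640396118164)
lid [600.039 118.307] 73.41871268104356 299 194
lug [532.01 192.31] 100.52112135598672
wa [[689.812  -1.914   0.   ]]
wb [[ 582.46  -103.597    0.   ]]
bis [[735.146 199.629  55.   ]]
mug [[512.933 303.766  92.   ]]
dial [[459.913  95.138  62.   ]]
```

View pics/crop.png

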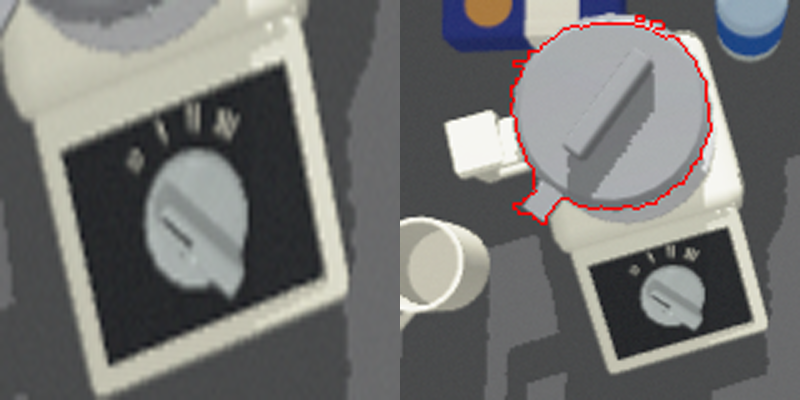

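Contour follows the lid disc (centre world ≈(600,118)). Dial skirt centre ≈ pixel (259,288.5), giving a yaw of about 0.16 rad; lug angle gives lid ≈0.58. Now I'll move above the lid for a close look.

```bash
cat >> h.py <<'E'
def down(psi,ax=np.array([0,0,1.])):  # tool z = -ax, tool y toward yaw psi (projected)
    y=np.array([np.cos(psi),np.sin(psi),0]);z=-ax/np.linalg.norm(ax);y-=z*(y@z);y/=np.linalg.norm(y)
    return np.c_[np.cross(y,z),y,z]
def go(pos,M):
    T=toolT();s=T[:3,:3].T@(np.array(pos)-T[:3,3]);w=R.from_matrix(T[:3,:3].T@M).as_rotvec(degrees=True)/8
    print("slide",s,"dr",w)
E
python3 - <<'E'
from h import *
go([600,118,335],down(3.88))
E
```

```text
slide [-601.087  513.179 -103.734] dr [  0.01    0.013 -13.834]
```

>>> {"op": "step_arm", "data": {"motion": [{"slide": [-42,36,-13],"dr": [0,0,-1.1],"jaw": 85},{"slide": [-84,72,-26],"dr": [0,0,-2.2],"jaw": 85},{"slide": [-126,108,-39],"dr": [0,0,-3.3],"jaw": 85},{"slide": [-168,144,-52],"dr": [0,0,-4.4],"jaw": 85},{"slide": [-210,180,-65],"dr": [0,0,-5.5],"jaw": 85},{"slide": [-252,216,-78],"dr": [0,0,-6.6],"jaw": 85},{"slide": [-294,252,-91],"dr": [0,0,-7.7],"jaw": 85},{"slide": [-336,288,-104],"dr": [0,0,-8.8],"jaw": 85}]}}

```text
clock: 1.1
position: [436.9, -187.5, 335.5]
ee_rot: [0.721, -0.693, -0.0, 0.0]
contact_force: [0.3, -0.7, -0.4]
gripper_width: 84.8
grasp_force: 0.0
```

```bash
python3 - <<'E'
from h import *
go([600,118,335],down(3.88)); print(arm.read_state()["joints"])
E
```

```text
slide [-298.543 -175.438    0.553] dr [ 0.001  0.002 -4.996]
[-0.063  0.064 -0.154 -0.    -1.353  0.104]
```

>>> {"op": "step_arm", "data": {"motion": [{"slide": [-50,-29,0],"dr": [0,0,-0.8],"jaw": 85},{"slide": [-100,-58,0],"dr": [0,0,-1.7],"jaw": 85},{"slide": [-150,-88,0],"dr": [0,0,-2.5],"jaw": 85},{"slide": [-200,-117,0],"dr": [0,0,-3.3],"jaw": 85},{"slide": [-250,-146,0],"dr": [0,0,-4.2],"jaw": 85},{"slide": [-298,-175,0],"dr": [0,0,-5],"jaw": 85},{"slide": [-298,-175,0],"dr": [0,0,-5],"jaw": 85},{"slide": [-298,-175,0],"dr": [0,0,-5],"jaw": 85}]}}

```text
clock: 2.1
position: [600.6, 114.7, 334.6]
ee_rot: [0.914, -0.406, -0.001, 0.001]
contact_force: [-0.6, -0.3, 0.0]
gripper_width: 85.1
grasp_force: 0.0
```

```bash
python3 - <<'E'
from h import *
T=toolT();i=optics.get_image("wrist");cv2.imwrite("pics/w1.png",i);np.save("T1.npy",T);print(T)
E
```

```text
[[  0.67   -0.743  -0.002 600.57 ]
 [ -0.743  -0.67   -0.001 114.681]
 [ -0.      0.002  -1.    334.587]
 [  0.      0.      0.      1.   ]]
```

View pics/w1.png

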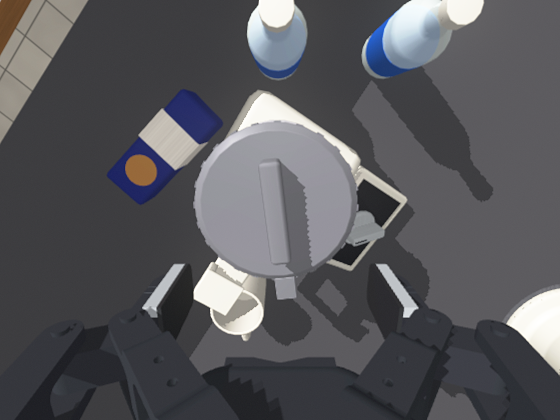

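Wrist view: grip bar from (270,160) to (281,264), lug at (286,288), catch at (235,280), dial at (365,230). The bar is nearly aligned with tool x.

```bash
python3 - <<'E'
from h import *
T=np.load("T1.npy")
p=onz("wrist",[(260,161),(279,160),(289,261),(272,263)],243,T);print(p)
a=(p[0]+p[1])/2;b=(p[2]+p[3])/2;print("len",np.linalg.norm(a-b),"c",(a+b)/2,"ang",np.arctan2(*(b-a)[1::-1]))
i=cv2.imread("pics/w1.png");l=onz("wrist",(286,289),214,T);print("lug",l)
g=cv2.cvtColor(i,6)
# lid rim: cast edges radially
pts=[]
for t in np.linspace(0,2*np.pi,120):
    s=np.arange(70,95);x=275+s*np.cos(t);y=199+s*np.sin(t)
    v=g[np.clip(y.round().astype(int),0,419),np.clip(x.round().astype(int),0,559)].astype(int)
    k=np.argmax(np.abs(v[2:]-v[:-2]))+1;pts.append((x[k],y[k]))
p=onz("wrist",pts,217,T)[:,:2];q=p
for _ in range(20):
    A=np.c_[2*q,np.ones(len(q))];s=np.linalg.lstsq(A,(q**2).sum(1),rcond=None)[0];cc=s[:2];rr=np.sqrt(s[2]+cc@cc)
    d=np.abs(np.hypot(*(p-cc).T)-rr);q=p[d<2.5]
print("lid",cc,rr,len(q)); print("lugang",np.arctan2(*(l[0,:2]-cc)[::-1]))
print("dial skirt top", onz("wrist",(365,230),64.6,T))
# dial in top image
i=cv2.imread("pics/top0.png");m=cv2.inRange(cv2.cvtColor(i,6),85,170);m[:270]=0;m[305:]=0;m[:,:243]=0;m[:,275:]=0
c=max(cv2.findContours(m,0,1)[0],key=cv2.contourArea);e=cv2.fitEllipse(cv2.convexHull(c));print(e,onz("top",e[0],64.6))
E
```

```text
[[639.719  93.252 243.   ]
 [629.345  82.896 243.   ]
 [565.697 140.997 243.   ]
 [575.245 152.105 243.   ]]
len 86.7375131581982 c [602.501 117.313 243.   ] ang 2.401730245138707
lug [[536.785 175.632 214.   ]]
lid [602.059 117.907] 72.95730682980819 79
lugang 2.4174914219055803
dial skirt top [[452.435  92.192  64.6  ]]
((259.2131042480469, 288.83740234375), (24.7551326751709, 28.402355194091797), 136.3086395263672) [[460.19   94.491  64.6  ]]
```

```bash
python3 - <<'E'
from h import *
go([602,117.7,226],down(3.972))
E
```

```text
slide [ -1.62   -3.606 109.192] dr [ 0.005  0.001 -0.698]
```

>>> {"op": "step_arm", "data": {"motion": [{"slide": [-1.6,-3.6,20],"dr": [0,0,-0.7],"jaw": 70},{"slide": [-1.6,-3.6,50],"dr": [0,0,-0.7],"jaw": 50},{"slide": [-1.6,-3.6,80],"dr": [0,0,-0.7],"jaw": 50},{"slide": [-1.6,-3.6,100],"dr": [0,0,-0.7],"jaw": 45},{"slide": [-1.6,-3.6,109],"dr": [0,0,-0.7],"jaw": 40},{"slide": [-1.6,-3.6,109],"dr": [0,0,-0.7],"jaw": 5},{"slide": [-1.6,-3.6,109],"dr": [0,0,-0.7],"jaw": 5},{"slide": [-1.6,-3.6,109],"dr": [0,0,-0.7],"jaw": 5}]}}

```text
clock: 3.15
position: [602.8, 118.0, 227.3]
ee_rot: [0.932, -0.361, 0.001, -0.0]
contact_force: [-0.6, -1.3, 0.2]
gripper_width: 16.9
grasp_force: 61.8
```

```bash
python3 - <<'E'
from h import *
s=arm.read_state();print(s["contact_force"],s["wrist_torque"],s["joints"],s["gripper_width"])
go([602,117.7,226],down(0.162+np.pi))
E
```

```text
[-0.607 -1.289  0.201] [-0.497 -0.028  0.104] [ 0.457  0.369 -0.027  0.001 -1.174  0.374] 16.88970639266525
slide [-0.402  0.816  1.345] dr [-0.008 -0.007  4.797]
```

>>> {"op": "step_arm", "data": {"motion": [{"slide": [0,0,0],"dr": [0,0,0.8],"jaw": 5},{"slide": [0,0,0],"dr": [0,0,1.6],"jaw": 5},{"slide": [0,0,0],"dr": [0,0,2.4],"jaw": 5},{"slide": [0,0,0],"dr": [0,0,3.2],"jaw": 5},{"slide": [0,0,0],"dr": [0,0,4.0],"jaw": 5},{"slide": [0,0,0],"dr": [0,0,4.6],"jaw": 5},{"slide": [0,0,0],"dr": [0,0,5.0],"jaw": 5},{"slide": [0,0,0],"dr": [0,0,5.0],"jaw": 5}]}}

```text
clock: 4.15
position: [602.2, 117.7, 227.3]
ee_rot: [0.754, -0.657, 0.0, 0.001]
contact_force: [-0.8, -3.3, 3.3]
gripper_width: 16.8
grasp_force: 63.0
```

```bash
python3 - <<'E'
from h import *
s=arm.read_state();print(s["contact_force"],s["wrist_torque"],s["gripper_width"])
go([602,117.7,226],down(0.162+np.pi))
E
```

```text
[-0.837 -3.303  3.286] [-0.924  0.657  0.785] 16.76389983530175
slide [-0.001  0.236  1.315] dr [ 0.002 -0.011 -0.185]
```

>>> {"op": "step_arm", "data": {"motion": [{"slide": [0,0,0],"dr": [0,0,0.2],"jaw": 5},{"slide": [0,0,0],"dr": [0,0,0.4],"jaw": 5},{"slide": [0,0,0],"dr": [0,0,0.5],"jaw": 5},{"slide": [0,0,0],"dr": [0,0,0.5],"jaw": 5},{"slide": [0,0,0],"dr": [0,0,0.5],"jaw": 5},{"slide": [0,0,0],"dr": [0,0,0.5],"jaw": 5},{"slide": [0,0,0],"dr": [0,0,0.5],"jaw": 5},{"slide": [0,0,0],"dr": [0,0,0.5],"jaw": 5}]}}

```text
clock: 5.15
position: [602.3, 117.7, 227.4]
ee_rot: [0.731, -0.682, 0.001, 0.001]
contact_force: [-2.9, -5.3, 5.4]
gripper_width: 16.6
grasp_force: 85.4
```

```bash
python3 - <<'E'
from h import *
s=arm.read_state();print(s["contact_force"],s["wrist_torque"],s["gripper_width"])
T=toolT();print(np.arctan2(T[1,1],T[0,1])+np.pi)
E
```

```text
[-2.896 -5.324  5.369] [-1.32   0.984  2.374] 16.6393790299271
0.06977296919802578
```

>>> {"op": "step_arm", "data": {"motion": [{"slide": [0,0,0],"dr": [0,0,0],"jaw": 60},{"slide": [0,0,0],"dr": [0,0,0],"jaw": 60},{"slide": [0,0,0],"dr": [0,0,0],"jaw": 60},{"slide": [0,0,-30],"dr": [0,0,0],"jaw": 60},{"slide": [0,0,-80],"dr": [0,0,0],"jaw": 60},{"slide": [0,0,-120],"dr": [0,0,0],"jaw": 60},{"slide": [0,0,-120],"dr": [0,0,0],"jaw": 60},{"slide": [0,0,-120],"dr": [0,0,0],"jaw": 60}]}}

```text
clock: 6.15
position: [602.2, 118.5, 345.5]
ee_rot: [0.729, -0.684, -0.001, 0.0]
contact_force: [-0.5, -0.3, -0.3]
gripper_width: 60.2
grasp_force: 0.0
```

```bash
python3 - <<'E'
from h import *
T=toolT();i=optics.get_image("wrist");cv2.imwrite("pics/w2.png",i);np.save("T2.npy",T);print(T)
y=.162;a=np.array([-.4475*np.cos(y),-.4475*np.sin(y),.8943]);g=np.array([602-154*np.cos(y),117.7-154*np.sin(y),87])
X=np.cross([-np.sin(y),np.cos(y),0],a) # up-slope in-plane
Y=np.array([-np.sin(y),np.cos(y),0]);b=X*np.cos(.675)+Y*np.sin(.675);print(X,b,g)
yt=np.cross(a,b);M=np.c_[np.cross(yt,-a),yt,-a];np.save("M0.npy",M)
go(g+60*a,M);go(g+130*a,M)
E
```

```text
[[  0.063  -0.998  -0.001 602.207]
 [ -0.998  -0.063   0.    118.533]
 [ -0.001   0.001  -1.    345.452]
 [  0.      0.      0.      1.   ]]
[0.883 0.144 0.448] [0.588 0.729 0.349] [450.016  92.861  87.   ]
slide [ 18.535 179.551 204.58 ] dr [ 3.014 -1.635  5.601]
slide [ 21.635 210.875 142.056] dr [ 3.014 -1.635  5.601]
```

View pics/w2.png

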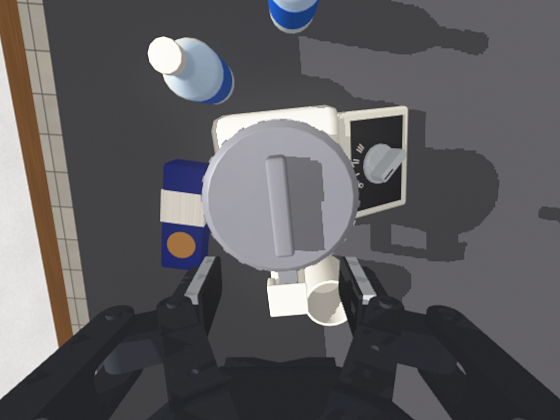

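Lug is under the catch at (287,278), lid looks locked. Dial skirt at ≈(378,163). Moving to look along the dial axis.

>>> {"op": "step_arm", "data": {"motion": [{"slide": [5,55,0],"dr": [0.4,-0.2,0.7],"jaw": 60},{"slide": [10,110,0],"dr": [0.8,-0.4,1.4],"jaw": 60},{"slide": [15,165,0],"dr": [1.2,-0.6,2.2],"jaw": 60},{"slide": [21,206,30],"dr": [1.6,-0.9,3.0],"jaw": 60},{"slide": [21,206,70],"dr": [2.0,-1.1,3.8],"jaw": 60},{"slide": [21,206,110],"dr": [2.5,-1.4,4.7],"jaw": 60},{"slide": [21,206,150],"dr": [3.0,-1.64,5.6],"jaw": 60},{"slide": [21,206,150],"dr": [3.0,-1.64,5.6],"jaw": 60}]}}

```text
clock: 7.2
position: [396.3, 83.8, 193.7]
ee_rot: [-0.396, 0.889, -0.058, 0.222]
contact_force: [0.5, -0.6, 1.0]
gripper_width: 59.7
grasp_force: 0.0
```

```bash
python3 - <<'E'
from h import *
p=onz("wrist",[(277,157),(284,255)],243,np.load("T2.npy"));print(p,np.arctan2(*(p[1]-p[0])[1::-1])-np.pi/2)
T=toolT();i=optics.get_image("wrist");cv2.imwrite("pics/w3.png",i);np.save("T3.npy",T);print(T,arm.read_state()["joints"])
E
```

```text
[[605.549  72.698 243.   ]
 [594.179 158.694 243.   ]] 0.13145776920397068
[[ -0.589  -0.678   0.44  396.333]
 [ -0.729   0.68    0.073  83.755]
 [ -0.349  -0.278  -0.895 193.66 ]
 [  0.      0.      0.      1.   ]] [ 0.71  -0.192 -1.059  0.664 -0.385 -2.025]
```

View pics/w3.png

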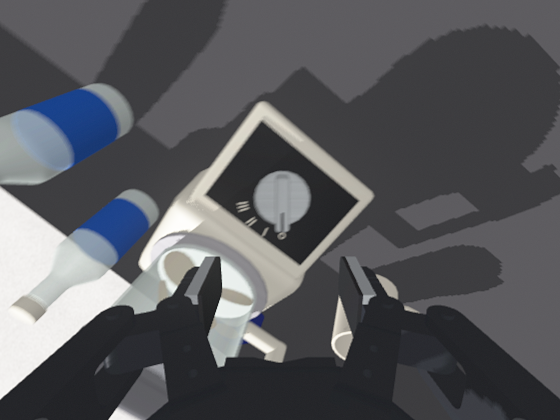

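```bash
python3 - <<'E'
from h import *
T=np.load("T3.npy");i=cv2.imread("pics/w3.png");g=cv2.cvtColor(i,6)
m=cv2.inRange(g,95,255);m[:168]=0;m[228:]=0;m[:,:250]=0;m[:,315:]=0
c=max(cv2.findContours(m,0,1)[0],key=cv2.contourArea);e=cv2.fitEllipse(cv2.convexHull(c));print(e)
M0=np.load("M0.npy");a=-M0[:,2];G=np.array([450.016,92.861,87])
for uv,h in((e[0],25),((282,198),25)):
    o,d=ray("wrist",uv,T);P0=G-h*a;t=((P0-o)@a)/(d[0]@a);p=o+d[0]*t;print(p, "grip pt:",p+h*a)
print(T[:3,:3].T@a)
E
```

```text
((281.7972717285156, 198.46627807617188), (56.06871032714844, 56.81359100341797), 25.790504455566406)
[457.356  96.484  62.961] grip pt: [446.315  94.679  85.319]
[456.942  96.273  62.74 ] grip pt: [445.901  94.469  85.098]
[ 0.001  0.002 -1.   ]
```

>>> {"op": "step_arm", "data": {"motion": [{"slide": [0,0,0],"dr": [0,0,-1.2],"jaw": 60},{"slide": [0,0,0],"dr": [0,0,-2.4],"jaw": 60},{"slide": [0,0,0],"dr": [0,0,-3.6],"jaw": 60},{"slide": [0,0,0],"dr": [0,0,-4.8],"jaw": 60},{"slide": [0,0,0],"dr": [0,0,-6.0],"jaw": 60},{"slide": [0,0,0],"dr": [0,0,-7.2],"jaw": 60},{"slide": [0,0,0],"dr": [0,0,-8.4],"jaw": 60},{"slide": [0,0,0],"dr": [0,0,-9.6],"jaw": 60}]}}

```text
clock: 8.25
position: [398.2, 84.0, 196.1]
ee_rot: [0.864, -0.448, 0.184, -0.138]
contact_force: [-0.6, 0.2, -0.4]
gripper_width: 60.1
grasp_force: 0.0
```

>>> {"op": "step_arm", "data": {"motion": [{"slide": [0,0,0],"dr": [0,0,-1.2],"jaw": 50},{"slide": [0,0,0],"dr": [0,0,-2.4],"jaw": 50},{"slide": [0,0,0],"dr": [0,0,-3.6],"jaw": 50},{"slide": [0,0,0],"dr": [0,0,-4.8],"jaw": 50},{"slide": [0,0,0],"dr": [0,0,-6.0],"jaw": 50},{"slide": [0,0,0],"dr": [0,0,-7.2],"jaw": 50},{"slide": [0,0,0],"dr": [0,0,-8.4],"jaw": 50},{"slide": [0,0,0],"dr": [0,0,-9.6],"jaw": 50}]}}

```text
clock: 9.25
position: [398.2, 84.0, 196.1]
ee_rot: [0.955, 0.185, 0.23, 0.006]
contact_force: [0.7, -0.4, -0.1]
gripper_width: 50.1
grasp_force: 0.0
```

```bash
python3 - <<'E'
from h import *
T=toolT();i=optics.get_image("wrist");cv2.imwrite("pics/w4.png",i);np.save("T4.npy",T);g=cv2.cvtColor(i,6)
M0=np.load("M0.npy");a=-M0[:,2];G=np.array([447.5,93.8,86.5])
# expected pixel
c=optics.camera_info("wrist");K=c["camera_matrix"];q=np.linalg.inv(T@c["T_tool_cam"])@np.r_[G-25*a,1];u,v=K[0,2]-K[0,0]*q[0]/q[2],K[1,2]+K[1,1]*q[1]/q[2];print(u,v)
u,v=int(u),int(v)
m=cv2.inRange(g,95,255);k=np.zeros_like(m);cv2.circle(k,(u,v),36,255,-1);m&=k
c=max(cv2.findContours(m,0,1)[0],key=cv2.contourArea);e=cv2.fitEllipse(cv2.convexHull(c));print(e)
o,d=ray("wrist",e[0],T);P0=G-25*a;t=((P0-o)@a)/(d[0]@a);p=o+d[0]*t;print("grip pt:",p+25*a)
print(arm.read_state()["joints"])
E
```

```text
278.6475328091197 200.11346228846278
((279.0918273925781, 199.42005920410156), (54.298133850097656, 60.96969985961914), 151.4999542236328)
grip pt: [448.24   93.643  86.853]
[ 0.711 -0.194 -1.043  0.654 -0.392  0.679]
```

View pics/w4.png

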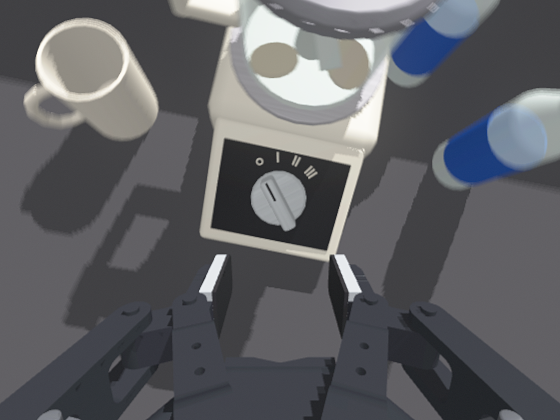

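Dial skirt centre (279,199), bar from (268,180) to (290,228) with black line up-left; both flips agree. Aligning and going in.

```bash
python3 - <<'E'
from h import *
y=.15;a=np.array([-.4475*np.cos(y),-.4475*np.sin(y),.8943]);G=np.array([447.5,93.8,86.5])
Y=np.array([-np.sin(y),np.cos(y),0]);X=np.cross(Y,a);b=X*np.cos(.675)+Y*np.sin(.675)
yt=-np.cross(a,b);M=np.c_[np.cross(yt,-a),yt,-a];np.savez("D.npz",M=M,G=G,a=a)
go(G+40*a,M);go(G-17*a,M)
E
```

```text
slide [-3.624 -2.679 80.505] dr [-0.042 -0.02  -3.152]
slide [ -3.706  -2.323 137.505] dr [-0.042 -0.02  -3.152]
```

>>> {"op": "step_arm", "data": {"motion": [{"slide": [-3.6,-2.6,20],"dr": [0,0,-0.8],"jaw": 45},{"slide": [-3.6,-2.6,40],"dr": [0,0,-1.6],"jaw": 45},{"slide": [-3.6,-2.6,60],"dr": [0,0,-2.4],"jaw": 45},{"slide": [-3.6,-2.6,80],"dr": [0,0,-3.15],"jaw": 45},{"slide": [-3.6,-2.6,80],"dr": [0,0,-3.15],"jaw": 45},{"slide": [-3.6,-2.6,80],"dr": [0,0,-3.15],"jaw": 45},{"slide": [-3.6,-2.6,80],"dr": [0,0,-3.15],"jaw": 45},{"slide": [-3.6,-2.6,80],"dr": [0,0,-3.15],"jaw": 45}]}}

```text
clock: 10.3
position: [440.5, 90.6, 149.9]
ee_rot: [0.896, 0.389, 0.208, 0.047]
contact_force: [0.3, -0.0, 0.8]
gripper_width: 45.1
grasp_force: 0.0
```

```bash
python3 - <<'E'
from h import *
D=np.load("D.npz");go(D["G"]-17*D["a"],D["M"]);i=optics.get_image("wrist");cv2.imwrite("pics/w5.png",i);print(arm.read_state()["joints"])
E
```

```text
slide [-14.492 -12.464  77.69 ] dr [-0.243  0.119 -0.071]
[ 0.514 -0.012 -1.068  0.91  -0.169  1.001]
```

View pics/w5.png

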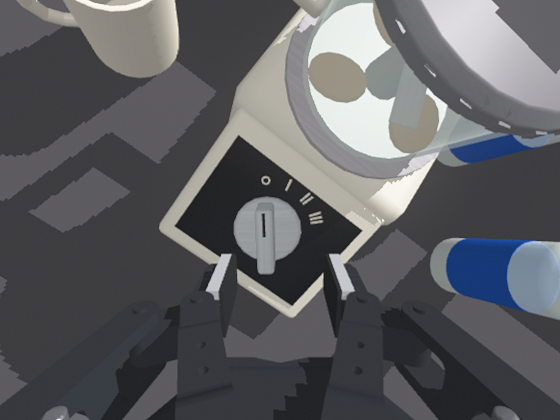

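Bar is aligned, but q3 (-1.068) and q5 (-0.169) are at their range limits: the full 0.464 tilt can't be reached. Gripping the bar with the tool leaned toward vertical within the bar's plane keeps the pads flat; I'll fit a quick kinematic model to choose the lean.

```bash
cat > k.py <<'E'
from h import *
from scipy.optimize import least_squares
J=np.array([[-.9344,.3856,.0066,-.0005,-1.194,-.2586],[-.063,.064,-.154,0,-1.353,.104],[.457,.369,-.027,.001,-1.174,.374],[.71,-.192,-1.059,.664,-.385,-2.025],[.711,-.194,-1.043,.654,-.392,.679],[.514,-.012,-1.068,.91,-.169,1.001]])
P=np.array([[230.34,-580.37,230.21],[436.9,-187.5,335.5],[602.8,118,227.3],[396.3,83.8,193.7],[398.2,84,196.1],[440.5,90.6,149.9]])
E=lambda ax,t:R.from_euler(ax,t).as_matrix()
def fk(q,k,s):
    a1,h,L1,L2,e,lat,L6=k
    F=E('y',q[1]-q[2]);W=F@E('x',s[0]*q[3])@E('y',-q[4])
    p=np.array([a1,lat,h])+E('y',q[1])@[0,0,L1]+F@[L2,0,e]+W@[L6,0,0]
    Z=E('z',q[0]);T=Z@W@E('x',s[1]*q[5])
    # tool z = x col; at q6=0 tool y: yaw q1+pi -> -y.. use columns
    return Z@p,T
def fit(s):
    r=least_squares(lambda k:np.ravel([fk(q,k,s)[0]-p for q,p in zip(J,P)])-0,[0,400,450,450,0,-160,200]);return r
S=(1,1);best=min([(fit((s,1)).cost,s) for s in(1,-1)]);s4=best[1];k=fit((s4,1)).x
E
python3 - <<'E'
from k import *
print(best,k)
Q=[[-.1877,.9822,.0011,-.0002],[.721,-.693,0,0],None,[-.396,.889,-.058,.222]]
for s6 in(1,-1):
  for j in(0,1,3):
    print(s6,j,fk(J[j],k,(s4,s6))[1].T@R.from_quat(Q[j]).as_matrix())
E
```

```text
(np.float64(1308.2917494201404), -1) [ 195.884  -67.146  504.177  202.688   84.371 -152.139  159.47 ]
1 0 [[ 0.     0.     1.   ]
 [-0.869  0.494  0.   ]
 [-0.494 -0.869  0.   ]]
1 1 [[-0.     0.     1.   ]
 [-0.979 -0.205  0.   ]
 [ 0.205 -0.979  0.   ]]
1 3 [[ 0.008  0.002  1.   ]
 [ 0.616 -0.788 -0.003]
 [ 0.788  0.616 -0.007]]
-1 0 [[ 0.  0.  1.]
 [-1. -0.  0.]
 [ 0. -1.  0.]]
-1 1 [[-0.     0.     1.   ]
 [-1.     0.001 -0.   ]
 [-0.001 -1.     0.   ]]
-1 3 [[ 0.008  0.002  1.   ]
 [-1.    -0.001  0.008]
 [ 0.001 -1.     0.002]]
```

```bash
python3 - <<'E'
s=open('k.py').read()
s=s.replace("a1,h,L1,L2,e,lat,L6=k","a1,h,L1,L2,e,lat,L6,l2,l3,b1=k").replace("@[0,0,L1]","@[b1,0,L1]").replace("W@[L6,0,0]","F@E('x',s[0]*q[3])@[0,l2,0]+W@[L6,l3,0]")
s=s.replace("-0,[0,400,450,450,0,-160,200]","+0,np.zeros(10)+[0,300,450,450,0,-50,200,-50,-50,0]").replace("for q,p in zip(J,P)])+0","for q,p in zip(J,P)]+[(k-[0,300,450,450,0,-50,200,-50,-50,0])[:3]*.002*0]*0)")
open('k.py','w').write(s)
E
python3 -c "
from k import *
print(best,k);print(np.array([fk(q,k,(s4,-1))[0]-p for q,p in zip(J,P)]))"
```

```text
(np.float64(9.13582708608391), -1) [   -1.066   160.463   561.264   419.05      1.734    -2.497   295.387
 -1293.064  1135.855     4.177]
[[-0.203  0.436 -0.16 ]
 [ 0.601 -0.123  0.485]
 [-0.193  0.039 -0.142]
 [-1.824 -1.436 -2.404]
 [ 0.872  1.138  1.612]
 [ 1.073  0.004  0.609]]
```

```bash
cat > ik.py <<'E'
from k import *
C=np.array([[0,0,1],[-1,0,0],[0,-1,0.]])
lo=np.array([-3.14,-1.21,-1.07,-3.16,-2.99,-3.1]);hi=np.array([3.14,2.06,1.41,2.05,-.16,3.1])
k[7]+=k[8];k[8]=0
def ik(p,M,q0):
    def f(q):
        x,T=fk(q,k,(s4,-1));return np.r_[(x-p)/100,R.from_matrix(M.T@T@C).as_rotvec()*3]
    r=least_squares(f,np.clip(q0,lo+.02,hi-.02),bounds=(lo+.01,hi-.01));return r.x,np.sqrt(2*r.cost)
D=np.load("D.npz");G,a,y=D["G"],D["a"],.15
Y=np.array([-np.sin(y),np.cos(y),0]);X=np.cross(Y,a)
def pose(phi,dl,off,flip=1):
    t=.675-phi;b=X*np.cos(t)+Y*np.sin(t);z=-(a*np.cos(dl)+b*np.sin(dl));yt=-flip*np.cross(a,b)
    return G+off*a,np.c_[np.cross(yt,z),yt,z]
E
python3 - <<'E'
from ik import *
for fl in(1,-1):
  for dl in(.15,.3,.45,.6):
    for phi,off in((0,40),(0,-14),(.7,-14),(1.4,-14)):
        p,M=pose(phi,dl,off,fl);bst=min([ik(p,M,q0) for q0 in(np.array([.5,0,-1,.5,-.4,q6]) for q6 in(-2,-.8,.3,1.5))],key=lambda t:t[1])
        print(fl,dl,phi,off,bst[0],"err",bst[1])
E
```

```text
1 0.15 0 40 [ 0.601  0.052 -1.06   0.899 -0.297  0.928] err 0.017366357383963096
1 0.15 0 -14 [ 0.442  0.183 -1.06   1.214 -0.187  0.745] err 0.17030517101000966
1 0.15 0.7 -14 [ 0.552  0.188 -0.982  0.647 -0.17   0.518] err 0.10814304108684615
1 0.15 1.4 -14 [ 0.564  0.194 -0.863  0.121 -0.17   0.344] err 0.10378272315956505
1 0.3 0 40 [ 0.722  0.111 -0.914  0.575 -0.53   1.133] err 2.1090063264472696e-12
1 0.3 0 -14 [ 0.615  0.229 -0.979  0.849 -0.36   0.937] err 4.9061579026425495e-15
1 0.3 0.7 -14 [ 0.597  0.24  -0.763  0.157 -0.421  0.962] err 2.6957025122040757e-15
1 0.3 1.4 -14 [ 0.467  0.231 -0.65  -0.285 -0.42   0.82 ] err 2.0121608478835586e-15
1 0.45 0 40 [ 0.754  0.18  -0.788  0.436 -0.726  1.231] err 3.071945673677812e-15
1 0.45 0 -14 [ 0.703  0.294 -0.819  0.538 -0.586  1.157] err 8.392653090529751e-12
1 0.45 0.7 -14 [ 0.555  0.298 -0.596 -0.007 -0.659  1.149] err 7.960386821339839e-15
1 0.45 1.4 -14 [ 0.353  0.283 -0.505 -0.441 -0.656  1.046] err 5.933791748003134e-13
1 0.6 0 40 [ 0.762  0.257 -0.679  0.358 -0.901  1.286] err 6.951146883440412e-15
1 0.6 0 -14 [ 0.725  
[... 872 characters left out ...]
r 5.508903270231984e-12
-1 0.45 0 40 [ 0.754  0.18  -0.788  0.436 -0.726 -1.91 ] err 3.3905577172389825e-15
-1 0.45 0 -14 [ 0.703  0.294 -0.819  0.538 -0.586 -1.984] err 4.8105228413905804e-14
-1 0.45 0.7 -14 [ 0.555  0.298 -0.596 -0.007 -0.659 -1.992] err 4.703909229717297e-15
-1 0.45 1.4 -14 [ 0.353  0.283 -0.505 -0.441 -0.656 -2.095] err 3.5516852951104563e-15
-1 0.6 0 40 [ 0.762  0.257 -0.679  0.358 -0.901 -1.855] err 4.7850619923979125e-15
-1 0.6 0 -14 [ 0.725  0.364 -0.693  0.413 -0.781 -1.891] err 7.89630019542791e-15
-1 0.6 0.7 -14 [ 0.515  0.364 -0.466 -0.081 -0.864 -1.901] err 2.950643448573254e-14
-1 0.6 1.4 -14 [ 0.269  0.348 -0.394 -0.515 -0.859 -1.977] err 7.599342156476086e-15
```

```bash
python3 - <<'E'
from ik import *
p,M=pose(0,.4,70);go(p,M@E('z',1.4))
for phi,off in((0,70),(0,-16),(.7,-16),(1.4,-16)): print(ik(*pose(phi,.4,off,-1),np.array([.6,.2,-.9,.3,-.5,-2])))
E
```

```text
slide [-15.943 -15.419  -9.308] dr [-2.13  -2.101  9.874]
(array([ 0.777,  0.093, -0.805,  0.423, -0.749, -1.903]), np.float64(3.090899330269888e-15))
(array([ 0.685,  0.276, -0.869,  0.613, -0.51 , -2.039]), np.float64(3.0001498234729472e-15))
(array([ 0.568,  0.282, -0.646,  0.031, -0.581, -2.037]), np.float64(7.368060339718284e-10))
(array([ 0.386,  0.269, -0.547, -0.405, -0.579, -2.149]), np.float64(1.1815724849666691e-11))
```

>>> {"op": "step_arm", "data": {"motion": [{"slide": [-5,-5,-10],"dr": [-0.26,-0.26,1.2],"jaw": 45},{"slide": [-10,-10,-10],"dr": [-0.52,-0.52,2.4],"jaw": 45},{"slide": [-16,-15,-10],"dr": [-0.78,-0.78,3.6],"jaw": 45},{"slide": [-16,-15,-10],"dr": [-1.04,-1.04,4.8],"jaw": 45},{"slide": [-16,-15,-10],"dr": [-1.3,-1.3,6.0],"jaw": 45},{"slide": [-16,-15,-10],"dr": [-1.56,-1.56,7.2],"jaw": 45},{"slide": [-16,-15,-10],"dr": [-1.85,-1.85,8.5],"jaw": 45},{"slide": [-16,-15,-10],"dr": [-2.1,-2.1,9.8],"jaw": 45}]}}

```text
clock: 11.35
position: [416.4, 89.1, 149.5]
ee_rot: [0.942, -0.304, 0.118, 0.078]
contact_force: [-0.0, -0.3, 0.4]
gripper_width: 45.0
grasp_force: 0.0
```

```bash
python3 - <<'E'
from ik import *
go(*pose(0,.4,50,-1));print(arm.read_state()["joints"])
E
```

```text
slide [ 1.387 -7.74  18.853] dr [ 0.     0.016 12.537]
[ 0.778  0.093 -0.8    0.419 -0.752 -0.149]
```

>>> {"op": "step_arm", "data": {"motion": [{"slide": [1.4,-7.7,5],"dr": [0,0,1.25],"jaw": 45},{"slide": [1.4,-7.7,5],"dr": [0,0,2.5],"jaw": 45},{"slide": [1.4,-7.7,5],"dr": [0,0,3.75],"jaw": 45},{"slide": [1.4,-7.7,5],"dr": [0,0,5.0],"jaw": 45},{"slide": [1.4,-7.7,5],"dr": [0,0,6.25],"jaw": 45},{"slide": [1.4,-7.7,10],"dr": [0,0,7.5],"jaw": 45},{"slide": [1.4,-7.7,14],"dr": [0,0,8.75],"jaw": 45},{"slide": [1.4,-7.7,18.9],"dr": [0,0,10.0],"jaw": 45}]}}

```text
clock: 12.35
position: [425.5, 90.0, 131.1]
ee_rot: [-0.526, 0.838, -0.14, 0.017]
contact_force: [-0.1, -0.6, 0.2]
gripper_width: 44.7
grasp_force: 0.0
```

```bash
python3 - <<'E'
from ik import *
go(*pose(0,.4,30,-1));print(arm.read_state()["joints"])
E
```

```text
slide [-7.588 -2.47  18.192] dr [0.001 0.019 2.532]
[ 0.757  0.135 -0.819  0.454 -0.691 -1.569]
```

>>> {"op": "step_arm", "data": {"motion": [{"slide": [-4,-1.2,8],"dr": [0,0,0.8],"jaw": 45},{"slide": [-7.6,-2.5,15],"dr": [0,0,1.7],"jaw": 45},{"slide": [-7.6,-2.5,18],"dr": [0,0,2.53],"jaw": 45},{"slide": [-7.6,-2.5,18],"dr": [0,0,2.53],"jaw": 45},{"slide": [-7.6,-2.5,18],"dr": [0,0,2.53],"jaw": 45},{"slide": [-7.6,-2.5,18],"dr": [0,0,2.53],"jaw": 45},{"slide": [-7.6,-2.5,18],"dr": [0,0,2.53],"jaw": 45},{"slide": [-7.6,-2.5,18],"dr": [0,0,2.53],"jaw": 45}]}}

```text
clock: 13.35
position: [434.3, 91.7, 113.6]
ee_rot: [-0.374, 0.917, -0.136, 0.041]
contact_force: [-0.3, -0.3, -0.7]
gripper_width: 44.8
grasp_force: 0.0
```

```bash
python3 - <<'E'
from ik import *
go(*pose(0,.4,-16,-1));i=optics.get_image("wrist");cv2.imwrite("pics/w6.png",i)
E
```

```text
slide [-17.805   0.017  42.625] dr [0.002 0.016 0.047]
```

View pics/w6.png

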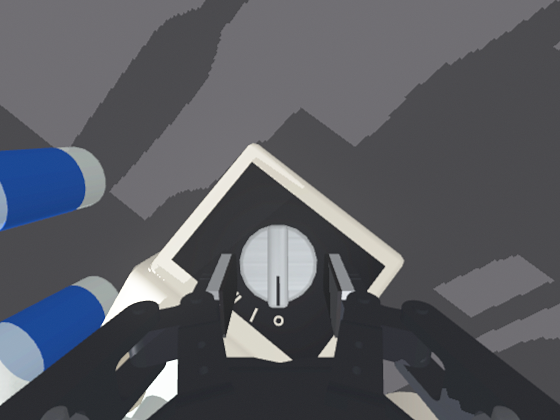

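Bar at col 278, vertical, centred between the fingers. Lowering and gripping.

>>> {"op": "step_arm", "data": {"motion": [{"slide": [-6,0,14],"dr": [0,0,0],"jaw": 45},{"slide": [-12,0,28],"dr": [0,0,0],"jaw": 45},{"slide": [-17.8,0,42.5],"dr": [0,0,0],"jaw": 40},{"slide": [-17.8,0,42.5],"dr": [0,0,0],"jaw": 30},{"slide": [-17.8,0,42.5],"dr": [0,0,0],"jaw": 4},{"slide": [-17.8,0,42.5],"dr": [0,0,0],"jaw": 4},{"slide": [-17.8,0,42.5],"dr": [0,0,0],"jaw": 4},{"slide": [-17.8,0,42.5],"dr": [0,0,0],"jaw": 4}]}}

```text
clock: 14.4
position: [455.1, 94.1, 73.1]
ee_rot: [-0.373, 0.917, -0.136, 0.041]
contact_force: [8.3, -8.1, -3.1]
gripper_width: 11.7
grasp_force: 61.6
```

```bash
python3 - <<'E'
from ik import *
s=arm.read_state();print(s["contact_force"],s["wrist_torque"],s["joints"])
p0,M0=pose(0,.4,-16,-1);T=toolT();print(M0.T@(T[:3,3]-p0))
for phi in np.arange(.175,1.45,.175):
    p,M=pose(phi,.4,-16,-1);print(round(phi,3),M0.T@(p-p0),R.from_matrix(M0.T@M).as_rotvec(degrees=True)/8)
E
```

```text
[ 8.282 -8.114 -3.092] [-0.966 -1.538  0.288] [ 0.684  0.276 -0.867  0.614 -0.511 -2.033]
[ 0.206 -1.128 -0.642]
0.175 [0. 0. 0.] [-0.488  0.     1.154]
0.35 [0. 0. 0.] [-0.976  0.     2.309]
0.525 [0. 0. 0.] [-1.464  0.     3.463]
0.7 [0. 0. 0.] [-1.952  0.     4.618]
0.875 [0. 0. 0.] [-2.44   0.     5.772]
1.05 [0. 0. 0.] [-2.928  0.     6.926]
1.225 [0. 0. 0.] [-3.416  0.     8.081]
1.4 [0. 0. 0.] [-3.905 -0.     9.235]
```

>>> {"op": "step_arm", "data": {"motion": [{"slide": [0,-1.5,0],"dr": [-0.24,0,0.58],"jaw": 4},{"slide": [0,-1.5,0],"dr": [-0.49,0,1.15],"jaw": 4},{"slide": [0,-1.5,0],"dr": [-0.73,0,1.73],"jaw": 4},{"slide": [0,-1.5,0],"dr": [-0.98,0,2.31],"jaw": 4},{"slide": [0,-1.5,0],"dr": [-1.22,0,2.89],"jaw": 4},{"slide": [0,-1.5,0],"dr": [-1.46,0,3.46],"jaw": 4},{"slide": [0,-1.5,0],"dr": [-1.71,0,4.04],"jaw": 4},{"slide": [0,-1.5,0],"dr": [-1.95,0,4.62],"jaw": 4}]}}

```text
clock: 15.4
position: [454.9, 95.0, 73.1]
ee_rot: [-0.066, 0.997, 0.009, 0.032]
contact_force: [-2.7, 4.3, -0.2]
gripper_width: 11.6
grasp_force: 62.4
```

```bash
python3 - <<'E'
from ik import *
s=arm.read_state();print(s["contact_force"],s["wrist_torque"],s["joints"])
T=toolT();go(*pose(1.36,.4,-16,-1));print(T[:3,:3].T@s["contact_force"],T[:3,:3].T@s["wrist_torque"])
E
```

```text
[-2.656  4.274 -0.227] [1.287 1.011 0.299] [ 0.566  0.282 -0.638  0.025 -0.587 -2.025]
slide [ 0.368 -0.091  0.844] dr [-1.815 -0.011  4.386]
[2.083 4.583 0.161] [-1.424  0.836 -0.196]
```

>>> {"op": "step_arm", "data": {"motion": [{"slide": [0,0,0],"dr": [-0.27,0,0.64],"jaw": 4},{"slide": [0,0,0],"dr": [-0.54,0,1.28],"jaw": 4},{"slide": [0,0,0],"dr": [-0.8,0,1.92],"jaw": 4},{"slide": [0,0,0],"dr": [-1.07,0,2.56],"jaw": 4},{"slide": [0,0,0],"dr": [-1.34,0,3.2],"jaw": 4},{"slide": [0,0,0],"dr": [-1.6,0,3.84],"jaw": 4},{"slide": [0,0,0],"dr": [-1.88,0,4.5],"jaw": 4},{"slide": [0,0,0],"dr": [-1.88,0,4.5],"jaw": 4}]}}

```text
clock: 16.4
position: [455.2, 96.0, 73.3]
ee_rot: [0.24, 0.959, 0.147, 0.018]
contact_force: [-1.0, 9.5, -3.3]
gripper_width: 11.5
grasp_force: 62.0
```

```bash
python3 - <<'E'
from ik import *
s=arm.read_state();print(s["contact_force"],s["wrist_torque"],s["joints"])
T=toolT();go(*pose(1.36,.4,-16,-1));print(T[:3,:3].T@s["contact_force"],T[:3,:3].T@s["wrist_torque"],a@s["wrist_torque"])
i=optics.get_image("wrist");j=optics.get_image("top")
cv2.imwrite("pics/f.png",np.hstack([cv2.resize(i,(400,300)),cv2.resize(j[160:330,140:310],(400,300),interpolation=cv2.INTER_CUBIC)]))
E
```

```text
[-0.988  9.486 -3.331] [1.91  0.566 0.901] [ 0.39   0.269 -0.539 -0.393 -0.591 -2.142]
slide [-0.034 -1.534  0.68 ] dr [ 0.067 -0.02  -0.101]
[5.175 6.56  5.679] [-1.392  1.608 -0.504] -0.07714174041425503
```

View pics/f.png

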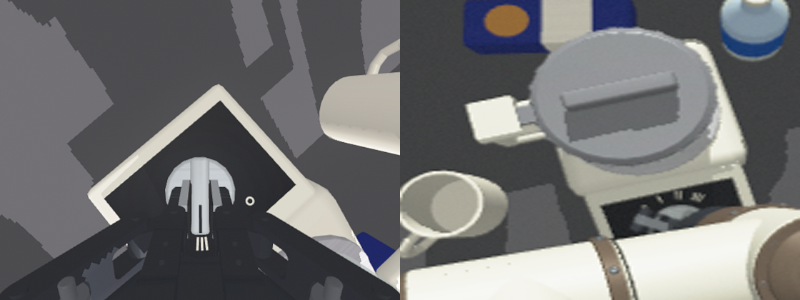

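The dial's line (200,220) points at the three strokes (202,243), and the lid lug is under the catch with the bystanders untouched. Holding one more second, then handing in.

>>> {"op": "step_arm", "data": {"motion": [{"slide": [0,0,0],"dr": [0,0,0],"jaw": 4},{"slide": [0,0,0],"dr": [0,0,0],"jaw": 4},{"slide": [0,0,0],"dr": [0,0,0],"jaw": 4},{"slide": [0,0,0],"dr": [0,0,0],"jaw": 4},{"slide": [0,0,0],"dr": [0,0,0],"jaw": 4},{"slide": [0,0,0],"dr": [0,0,0],"jaw": 4},{"slide": [0,0,0],"dr": [0,0,0],"jaw": 4},{"slide": [0,0,0],"dr": [0,0,0],"jaw": 4}]}}

```text
clock: 17.5
position: [455.1, 96.0, 73.3]
ee_rot: [0.239, 0.96, 0.147, 0.018]
contact_force: [-1.8, 8.4, -3.0]
gripper_width: 11.4
grasp_force: 62.1
```

```bash
python3 -c "
from bench import arm
print(arm.job_done())"
```

```text
the job is handed in; nothing more can be done
None
```

I handed the job in at about 17.5 s with the lid turned home against its stop, the dial held at its third click by the fingers (about 62 N grip), and the bottles, packet and mug untouched as far as the cameras showed; no verdict came back.

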